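Set the tension of a quick-release clamp on a painting easel

TASK

The panel on the bench easel is loose because its quick-release clamp is set too slack. Flip the cam lever fully open, then, with the lever standing open, turn the adjusting nut clockwise until its grip bar lies in line with the clamp beam, and flip the lever fully closed again so that the foot presses the panel firmly. Let go, leaving the panel in place on the easel and the tin, pot and brush beside it undisturbed.

Things in the scene. Friction and masses are not known exactly. Their poses are not given: they have to be found in the camera images.
- easel: Fixed wooden bench easel, footprint 310 x 280 mm, 190 mm high, on two runners. Origin on the table under its middle; x points level from its low side (nearer the robot) to its high side, y to its left seen from the low side, z up.
- desk: The easel's plywood desk, fixed, 280 mm wide, sloping 30 degrees: low side with a ledge nearer the robot. Origin on its top face under the nut; x uphill, y level to the left, z square out of the face. On its centre line a steel rocker clamp: a beam 28 mm wide, 14 thick, along desk x, top face 47 mm off the desk, pivoted in its middle; nut at the low end, cam lever at the high end.
- lever (a joint): Cam lever, rad: 0 = closed (handle lying downhill along the beam, towards the nut); grows as the handle swings up and over to the uphill side; 1.75 = fully open (stop); above 1.2 is open. Axle along desk y. Friction 0.14 N m, stays where left. Opening rocks the beam in proportion, up to 0.077 rad: foot end rises 5 mm, axle drops 5.8 mm.
- lever_grip (a point): Where to pinch the lever, in its dark steel handle: closed, it is 75 mm downhill of the axle and 38 mm further out along desk z. The handle is a bar 15 mm wide (along the axle), 11 thick, 68 long, from 35 to 103 mm from the axle when closed; its centre line is then 31 mm above the beam's top. 25 mm are free on both sides.
- lever_axle (a point): Centre of the lever's axle, at the uphill end of the beam.
- nut (a joint): Adjusting nut, angle in rad: 0 = grip bar in line with the beam, negative = slack, grows as it is turned clockwise seen from above the nut; starts between -1.45 and -0.95. Turns from -1.65 to 0.9, friction about 0.12 N m, stays where it is left. Axis along desk z (it tips up to 0.077 rad with the beam when the lever is open). Each rad moves the foot 3 mm.
- nut_grip (a point): Point on the nut's axis inside its grip bar, 3 mm above the bar's mid-height. The grip bar is a steel bar 44 mm long, 12 mm wide, 29 mm high along desk z, its top 12 mm above this point; below it is a round collar of radius 15 mm whose top is 16 mm below this point. With the nut at 0 the 44 mm length lies along the beam.
- foot: Sprung rubber foot, 26 mm disc, under the nut at the low end of the beam; origin at the centre of its underside. Presses the panel with about 20 N (8 N/mm spring) when the nut is at 0 and the lever is closed, and not at all at the start.
- panel: Loose fibreboard painting panel 155 x 220 x 12 mm, partly painted white, lying on the desk against the ledge. Origin at the centre of its underside; x uphill, z outward.
- tin: Paint tin, 80 mm across, 90 mm high, standing to the left of the easel; origin at the centre of its foot. Bystander.
- pot: Small jar, 48 mm across, 60 mm high, to the right of the easel; origin at the centre of its foot. Bystander.
- brush: Paint brush lying to the right of the easel; origin at the underside of its middle. Bystander.

How it is judged:
On the way, in this order (a step that is already met when the one before it is completed fails the run):
1. the lever is flipped open (past 1.2 rad) (value of joint lever above 1.2 rad), for 0.2 s.
2. the nut's bar is brought in line with the beam (within 0.25 rad) while the lever stands open (value of joint lever above 1 rad and value of joint nut between -0.25 and 0.25 rad), for 0.2 s.
At the end, for the whole second after the job is handed in: The lever is closed (within 0.15 rad), the nut's bar is in line with the beam (within 0.25 rad), the foot presses the panel with more than 8 N, and the panel is at rest (value of joint lever below 0.15 rad and value of joint nut between -0.25 and 0.25 rad and contact force between foot and panel above 8 N and linear speed of panel below 0.02 m/s); the robot touches nothing.
It fails at once if the panel was shifted more than 15 mm (distance of panel from where it was at the start of the episode above 0.015 m).
It fails at once if the tin was moved more than 30 mm (distance of tin from where it was at the start of the episode above 0.03 m).
It fails at once if the pot was moved more than 30 mm (distance of pot from where it was at the start of the episode above 0.03 m).
It fails at once if the brush was moved more than 30 mm (distance of brush from where it was at the start of the episode above 0.03 m).
It also fails if it takes over 72 s, if anything falls off the work surface, if the arm or the gripper's body presses on something with over 40 N, if the wrist force passes 120 N, or if a joint passes its speed limit or range.

ROBOT

A 6-joint arm with a two-finger parallel gripper is mounted at the origin on the work surface. World frame = base frame: x ahead of the robot, y to its left, z up, the work surface at z = 0. Lengths are in m, angles in rad, forces in N, time in s.
With the tool pointing down it reaches from about 0.375 to 0.9 m from the base axis. Payload 3.1 kg.
Tool frame: the origin (TCP) lies at the centre of the arm's flange, where the gripper is bolted on; the fingertips stand 182 mm ahead of it and the grasp point (between the pads) lies 164 mm ahead of it; z points along the fingers, x is the direction in which the jaws open and shut, and the axes are right-handed (so a half turn about z gives the same grasp; the last joint's range is limited). The gripper opens to 87 mm and grips with 3 to 60 N. Pads are 19 mm wide; open, the fingers measure 117 mm over their backs; the gripper's body (75 mm by 190 mm) begins 51 mm behind the grasp point.
Start: joints at [1.097, 0.527, 1.433, -0, 1.181, -0.178], TCP at [0.182, 0.598, 0.405] pointing down, gripper open.
Joint ranges: [-3.08, 3.08], [-0.75, 2.2], [0.22, 2.44], [-1.43, 4.57], [0, 2.65], [-2.85, 2.85]. Speed limits (rad/s): [2.79, 2.79, 3.14, 3.14, 3.14, 3.14].

INTERFACE

Orientations are given as a unit quaternion [x, y, z, w].
In Python, from rig import status, eyes, robot gives the robot as it stands. The module is installed in compiled form; this text tells all that it offers.
- The arm moves only by the tool step_arm, never from a script. Its argument "steps" is a list of rows, each a list of 7 numbers: the closure, from -1 (fully open) to 1 (shut), so that 0 is half open, then the shift along the tool's x, y, z each as a share of 0.025 m, from -1 to 1, then the turn, a rotation vector about the tool's x, y, z each as a share of 8 degrees, from -1 to 1. In form: [[jaw, dx, dy, dz, rx, ry, rz], ...]. A call has exactly 10 rows; each row shifts and turns the commanded pose from where the row before left it, along the tool's axes as they then stand; what a row does not reach is not made up. A row lasts 1/10 s, in which the tool goes at most 50 mm and 8.59 degrees, less where a joint would pass 70% of its speed; a pose out of reach is approached as far as the arm can. A call with a number of a shift or a turn outside -1 to 1 is refused whole. A call with a gripper value outside its range is refused whole. The fingers move at their own pace and stop on an object; "squeeze" is the grip in N (left out, the last holds). Time passes only in rows, so rows that do not move let the fingers close, or fill a call up. It gives the time, the measured TCP pose, the force and the opening at its end, in the units of the state.
- status.get_obs(): the state, without advancing time (a new reading comes with each control period).
- eyes.camera(name): name is "scene" or "top" or "wrist"; returns (picture, depth): 420x560x3 uint8, red, green, blue; 420x560 float32, m along the optical axis (not along the pixel's ray), 0 where there is no reading.
- eyes.camera_info(name): a dict with "K" (3x3 intrinsics, pixels), "R" (3x3) and "t" (3): a world point X has camera coordinates R X + t. Camera axes: x right, y down, z forward; pixel columns grow to the right and rows downward; lengths in m; the calibration is good to about 2 mm. A picture is of the moment at which its call begins: read the wrist's pose just before it. camera_info takes no time and is no camera call; for the wrist camera it gives the pose at the moment of the call.
- robot.hand_in(): hands the job in, once; it reports no verdict.
The state is a dict: "time": time; "q": joint angles; "joint_velocities": joint speeds; "joint_torque": joint torques, N m; "position": TCP position; "tool_rot": TCP orientation; "ft_force": force on the tool from outside, world axes, zero at the start; "moment": the same for the moment, N m; "grip_width": finger opening in m.
Only numpy, scipy, OpenCV 4.12 (cv2) and the standard library are available. Lean on these libraries where they do the work, as an engineer would, in place of code of your own. Each camera call takes 0.05 s, during which the arm holds its last target.

## Working session

There is one attempt and no reset: what is moved stays moved. The work goes in short steps, Python scripts to look and compute and a tool call to move; the robot and the scene stay as the last step left them, time stands still between calls to the robot, and variables do not carry over. Pictures are saved under pics/ and viewed, and the job is handed in when it is done.

Besides the shell and the picture viewer there is one more tool, called after "Emit:" as a command line: name --pt "numbers of a row" for each row, then --argument value for the rest. step_arm: Moves the arm, as the interface text tells. Its arguments: {"type":"object","properties":{"steps":{"type":"array"},"squeeze":{"type":"number"}},"required":["steps"]}

```bash
mkdir -p pics
cat > h.py <<'E'
import numpy as np,cv2
from rig import status,eyes,robot
from scipy.spatial.transform import Rotation as Rn
def snap(n,f):
    ci=eyes.camera_info(n); p,d=eyes.camera(n)
    cv2.imwrite(f'pics/{f}.png',p[:,:,::-1]); np.savez(f'pics/{f}.npz',p=p,d=d,K=ci['K'],R=ci['R'],t=ci['t'])
    return p,d,ci
def load(f):
    z=np.load(f'pics/{f}.npz'); return z['p'],z['d'],z
def world(d,ci):
    K,R,t=[np.array(ci[k]) for k in('K','R','t')]
    v,u=np.mgrid[:d.shape[0],:d.shape[1]]
    c=np.stack([(u-K[0,2])/K[0,0]*d,(v-K[1,2])/K[1,1]*d,d],-1)
    return (c-t)@R
E
python3 - <<'E'
from h import *
o=status.get_obs(); print(o)
for n in('scene','top','wrist'):
    p,d,ci=snap(n,n+'0'); print(n,-np.array(ci['R']).T@ci['t'],np.array(ci['R'])[2])
E
```

```text
{'time': 0.0, 'q': array([ 1.09747639e+00,  5.28461364e-01,  1.43390368e+00, -1.29896598e-05,
        1.18139598e+00, -1.78475240e-01]), 'joint_velocities': array([-0.00088362,  0.00010349, -0.00090275, -0.00024011, -0.00030198,
        0.00029386]), 'joint_torque': array([-1.36513547e-03, -4.40041065e+01, -1.76592797e+01,  6.29860489e-02,
        5.84425055e-02, -1.46657344e-04]), 'position': array([0.18141784, 0.5977295 , 0.40377372]), 'tool_rot': array([ 8.03301003e-01,  5.95572265e-01, -9.69064591e-04,  4.86220229e-04]), 'ft_force': array([-0.2531514 ,  0.32570775, -0.10794288]), 'moment': array([ 0.07154925, -0.0078754 , -0.00756641]), 'grip_width': 0.08645861335577472}
scene [ 1.41873207 -0.00520093  0.75811852] [-0.80575947  0.05762499 -0.58943281]
top [0.47372457 0.07140288 1.24335415] [ 0.08464174  0.0074642  -0.99638349]
wrist [0.10998855 0.61935303 0.38330599] [ 0.26107947 -0.08084329 -0.96192612]
```

View pics/scene0.png

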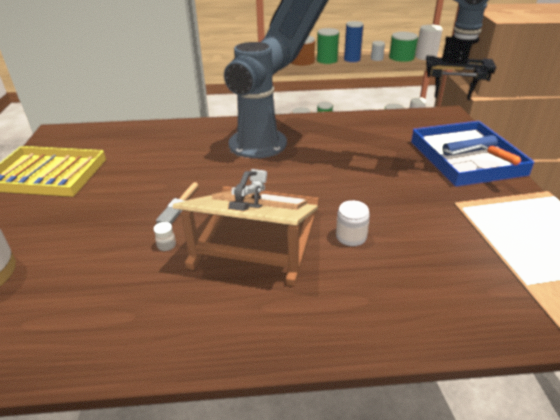

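View pics/top0.png

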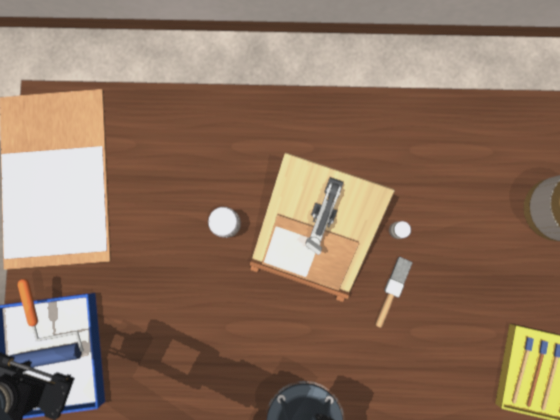

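The top view shows the easel at about (322,225) with the beam running from the nut near (316,243) up to the axle near (334,185). The tin is at (224,222), the pot at (401,230) and the brush at (395,290).

Run:
```python
from h import *
p,d,z=load('top0'); W=world(d,z)
c=cv2.resize(p[140:310,230:420],None,fx=4,fy=4,interpolation=cv2.INTER_CUBIC); cv2.imwrite('pics/topc.png',c[:,:,::-1][:600])
# desk plane: wood points
ps=W[150:300,250:400]; m=(ps[...,2]>0.03)&(ps[...,2]<.22)
P=ps[m]
rng=np.random.default_rng(0);best=0
for i in range(500):
    a=P[rng.choice(len(P),3,False)]; n=np.cross(a[1]-a[0],a[2]-a[0]); n/=np.linalg.norm(n)+1e-12
    if n[2]<0:n=-n
    if n[2]<.8 or n[2]>.92: continue
    k=abs((P-a[0])@n)<.003
    if k.sum()>best: best=k.sum();K=k
q=P[K];c0=q.mean(0);n=np.linalg.svd(q-c0)[2][2];n*=np.sign(n[2])
print(best,len(P),c0,n,np.degrees(np.arccos(n[2])))
h=(W-c0)@n
hm=np.clip((h[140:310,230:420]+.03)/.13*255,0,255).astype(np.uint8)
cv2.imwrite('pics/hm.png',cv2.resize(hm,None,fx=3,fy=3,interpolation=cv2.INTER_NEAREST))
```

```text
5971 12792 [ 0.57913169 -0.03741392  0.14378856] [-0.47390916  0.14890636  0.86789228] 29.785375256176142
```

View pics/topc.png

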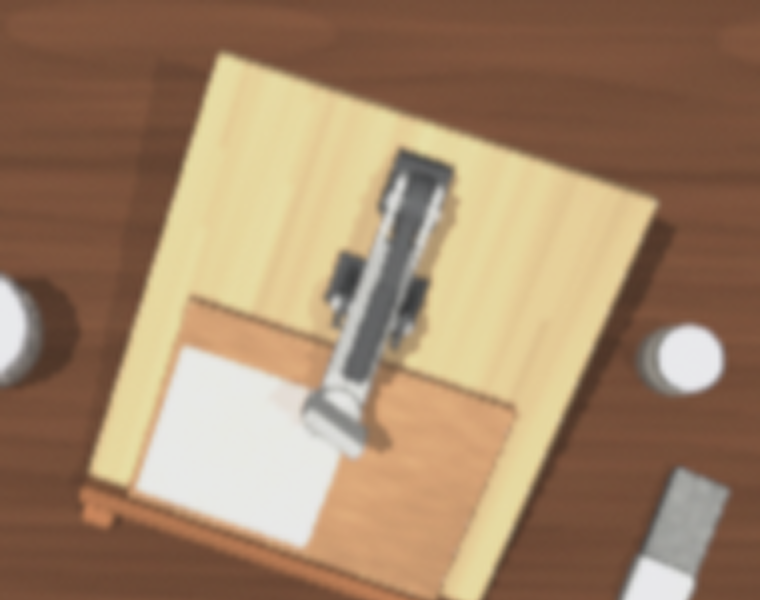

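View pics/hm.png

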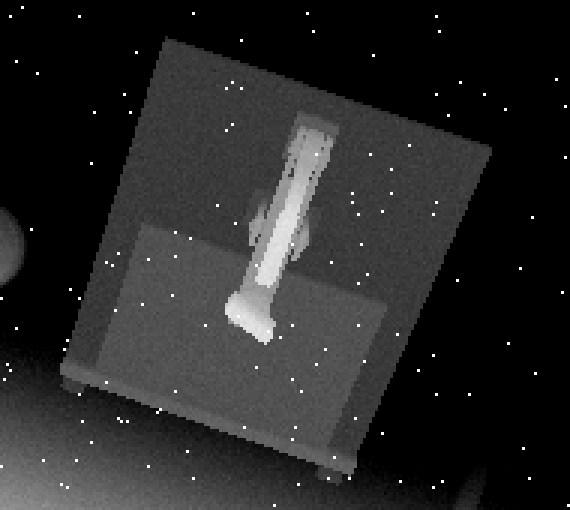

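```bash
cat >> h.py <<'E'
def frame(yaw,origin,slope=np.radians(30)):
    cx=np.array([np.cos(yaw)*np.cos(slope),np.sin(yaw)*np.cos(slope),np.sin(slope)])
    cy=np.array([-np.sin(yaw),np.cos(yaw),0]); cz=np.cross(cx,cy)
    return np.stack([cx,cy,cz],1)
E
python3 - <<'E'
from h import *
p,d,z=load('top0'); W=world(d,z)
c0=np.array([ 0.57913169,-0.03741392,0.14378856]);n=np.array([-0.47390916,0.14890636,0.86789228])
h=(W-c0)@n
roi=np.zeros(h.shape,bool);roi[150:290,250:400]=1
desk=roi&(abs(h)<.004)&(d>0)
# edges of desk via minAreaRect in plane coords with nominal yaw
x0=np.array([0,0,1.])-n*n[2]; x0/=np.linalg.norm(x0); y0=np.cross(n,x0)
a=cv2.morphologyEx(desk.astype(np.uint8),cv2.MORPH_OPEN,np.ones((3,3)))>0
uv=np.stack([(W-c0)@x0,(W-c0)@y0],-1)
r=cv2.minAreaRect(uv[a].astype(np.float32)); print('desk rect',r)
print('x0',x0,np.degrees(np.arctan2(x0[1],x0[0])))
for lo,hi in((.006,.02),(.035,.055),(.068,.09)):
    s=roi&(h>lo)&(h<hi); 
    cnt,lab,st,_=cv2.connectedComponentsWithStats(s.astype(np.uint8))
    for i in range(1,cnt):
        if st[i,4]>25:
            q=uv[lab==i];hh=h[lab==i]
            print(lo,st[i],q.mean(0).round(4),q.min(0).round(4),q.max(0).round(4),hh.mean().round(4),np.percentile(hh,[5,50,95]).round(4),'rect',cv2.minAreaRect(q.astype(np.float32)))
E
```

```text
desk rect ((-0.10046374052762985, 0.002257987856864929), (0.2802444398403168, 0.39824026823043823), 89.69098663330078)
x0 [ 0.82798203 -0.26015912  0.49675244] -17.44317009598339
0.006 [324 177  19  16  95] [0.0712 0.0054] [ 0.0401 -0.0163] [0.0808 0.0197] 0.0152 [0.0078 0.0156 0.0186] rect ((0.060587383806705475, 0.0016266368329524994), (0.040511604398489, 0.03592236712574959), 0.8675128817558289)
0.006 [311 203  10  10  30] [-0.0083  0.0248] [-0.0257  0.0145] [0.002  0.0319] 0.0086 [0.0061 0.0073 0.0161] rect ((-0.012922221794724464, 0.024581100791692734), (0.016225259751081467, 0.027993781492114067), 77.91950988769531)
0.006 [ 250  214  109   76 4389] [-0.1437  0.0049] [-0.2289 -0.1091] [-0.0577  0.1429] 0.0119 [0.0083 0.0117 0.0166] rect ((-0.1437668353319168, 0.01610969752073288), (0.2519189417362213, 0.17068849503993988), 89.37804412841797)
0.035 [310 182  31  63 504] [0.0069 0.0032] [-0.081  -0.0226] [0.0781 0.0269] 0.0469 [0.0403 0.0469 0.0534] rect ((-0.0004707649350166321, 0.0004716552793979645), (0.049384184181690216, 0.15649770200252533), 82.64447021484375)
0.068 [315 201  17  35 210] [0.0005 0.0024] [-0.0422 -0.0053] [0.044  0.0097] 0.0809 [0.0705 0.0821 0.0855] rect ((0.0008950270712375641, 0.0021815989166498184), (0.014877187088131905, 0.08618338406085968), 89.81139373779297)
0.068 [305 238  16  17 120] [-0.0781  0.0029] [-0.0922 -0.0183] [-0.0666  0.0241] 0.0799 [0.0698 0.0819 0.0857] rect ((-0.07973729074001312, 0.0026185940951108932), (0.0430745854973793, 0.01311591174453497), 68.55882263183594)
```

The depth fit puts the desk at 29.8° and yaw about -17.4°. The nut bar measures 43 x 13 mm at 68.6° (nut about -1.20 rad), the handle top is 82 mm off the desk, and the panel measures about 12 mm thick. All agree with the given sizes. Next I set up the key points and the first move.

```bash
cat >> h.py <<'E'
C0=np.array([ 0.57913169,-0.03741392,0.14378856]);D=frame(np.radians(-17.4),None)
def dp(x,y,z): return C0+D@np.array([x,y,z])
def todesk(P): return (np.asarray(P)-C0)@D
AX=np.array([.061,.0024,.040]); NUT=np.array([-.0797,.0026,.0725])
def tool(o=None):
    o=o or status.get_obs(); return Rn.from_quat(o['tool_rot']),np.array(o['position'])
def plan(target_gp, R=None, spin=0):
    """grasp point in desk coords; tool z=-desk z, tool x = desk y spun ccw by spin about desk z"""
    r,p=tool()
    if R is None:
        cs,sn=np.cos(spin),np.sin(spin)
        R=D@np.stack([[-sn,cs,0],[cs,sn,0],[0,0,-1]],1)
    T=dp(*target_gp)-.164*R[:,2]
    rv=(r.inv()*Rn.from_matrix(R)).as_rotvec()
    print('gp now desk',todesk(p+.164*r.as_matrix()[:,2]).round(4),'TCP target',T.round(4))
    print('rot shares',(np.degrees(rv)/8).round(2),'| shift shares in current tool',((T-p)@r.as_matrix()/.025).round(2),'| in target tool',((T-p)@R/.025).round(2))
E
python3 - <<'E'
from h import *
print(D.round(3)); print('axle',dp(*AX),'nut',dp(*NUT))
plan([-.014,.0024,.20])
E
```

```text
[[ 0.826  0.299 -0.477]
 [-0.259  0.954  0.15 ]
 [ 0.5    0.     0.866]]
axle [ 0.61117476 -0.04494052  0.20892958] nut [ 0.47945419 -0.00345221  0.1667254 ]
gp now desk [-0.4451  0.487   0.3681] TCP target [0.3946 0.0229 0.452 ]
rot shares [-3.75 -0.01  0.07] | shift shares in current tool [-19.53  14.84  -1.89] | in target tool [-19.39  13.96   5.84]
```

Emit:
step_arm --pt "-1 -0.5 0 -0.5 -0.75 0 0" --pt "-1 -1 0 -0.5 -0.75 0 0" --pt "-1 -1 0 0 -0.75 0 0" --pt "-1 -1 0 0 -0.75 0 0" --pt "-1 -1 0 0 -0.75 0 0" --pt "-1 -1 0.5 0 0 0 0" --pt "-1 -1 0.7 0 0 0 0" --pt "-1 -1 0.7 0 0 0 0" --pt "-1 -1 0.7 0 0 0 0" --pt "-1 -1 0.7 0 0 0 0"

```text
time: 1.15
position: [0.1796, 0.3492, 0.471]
tool_rot: [0.776, 0.576, 0.154, 0.208]
ft_force: [0.6, 0.2, 0.7]
grip_width: 0.0867
```

Run:
```python
from h import *
plan([-.014,.0024,.20]); print(status.get_obs()['q'])
```

```text
gp now desk [-0.2667  0.2501  0.3678] TCP target [0.3946 0.0229 0.452 ]
rot shares [-0.   -0.03  0.06] | shift shares in current tool [-9.99 10.02  6.67] | in target tool [-9.88 10.11  6.71]
[ 0.96195828  0.12491475  1.91822137 -0.59589077  1.01057256 -0.01351362]
```

Emit:
step_arm --pt "-1 -1 1 0.4 0 0 0.06" --pt "-1 -1 1 0.4 0 0 0" --pt "-1 -1 1 0.4 0 0 0" --pt "-1 -1 1 0.4 0 0 0" --pt "-1 -1 1 0.4 0 0 0" --pt "-1 -1 1 0.4 0 0 0" --pt "-1 -1 1 0.4 0 0 0" --pt "-1 -1 1 0.4 0 0 0" --pt "-1 -1 1 0.4 0 0 0" --pt "-1 -0.8 1 0.4 0 0 0"

```text
time: 2.15
position: [0.3614, 0.0355, 0.5085]
tool_rot: [0.779, 0.571, 0.155, 0.207]
ft_force: [0.3, 0.1, 0.1]
grip_width: 0.0868
```

Run:
```python
from h import *
plan([-.014,.0024,.15]); print(status.get_obs()['q'])
p,d,ci=snap('wrist','w1')
print('axle px',[ (lambda c:(c[:2]/c[2]).round(1))(np.array(ci['K'])@(np.array(ci['R'])@dp(*a)+ci['t'])) for a in (AX,NUT,[-.014,.0024,.078])])
```

```text
gp now desk [-0.0164  0.0051  0.2667] TCP target [0.4185 0.0155 0.4087]
rot shares [ 0.   -0.03 -0.01] | shift shares in current tool [-0.1   0.1   4.67] | in target tool [-0.08  0.1   4.67]
[-0.19468777 -0.06710212  2.00039868 -0.07986525  0.68839493 -1.4125195 ]
axle px [array([280.9, 247.7]), array([280.3, 136. ]), array([280.4, 197.6])]
```

View pics/w1.png

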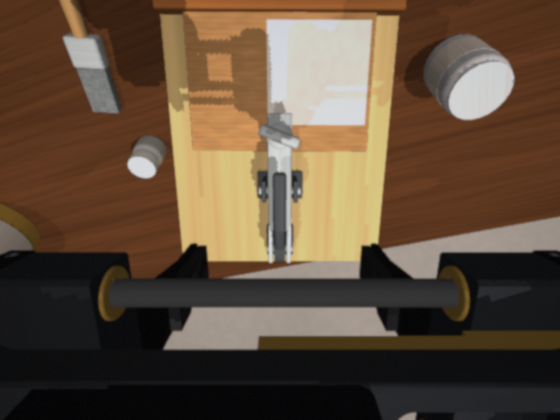

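The wrist view shows the nut at (280,133), the handle running from (279,175) to (279,232) and the axle near (281,248). The projected points match within 3 px. I'll check against the wrist depth too.

```bash
cat >> h.py <<'E'
def meas(f,lo=.068,hi=.09,x0=-.12,x1=.09):
    p,d,z=load(f); Q=todesk(world(d,z)); s=(d>0)&(Q[...,2]>lo)&(Q[...,2]<hi)&(abs(Q[...,1])<.05)&(Q[...,0]>x0)&(Q[...,0]<x1)
    n,lab,st,_=cv2.connectedComponentsWithStats(s.astype(np.uint8))
    for i in range(1,n):
        if st[i,4]>40:
            q=Q[lab==i]; print(st[i],'mean',q.mean(0).round(4),'min',q.min(0).round(4),'max',q.max(0).round(4),'ztop',np.percentile(q[:,2],90).round(4),'rect',[np.round(v,4) for v in cv2.minAreaRect(q[:,:2].astype(np.float32))])
E
python3 - <<'E'
from h import *
meas('w1'); meas('w1',.038,.055); meas('w1',-.006,.006)
E
```

```text
[258 125  42  24 504] mean [-0.0798  0.0011  0.0838] min [-0.091  -0.0203  0.0692] max [-0.0678  0.0221  0.0869] ztop 0.0851 rect [array([-0.0795,  0.0013]), array([0.0437, 0.012 ]), np.float64(69.5297)]
[273 172  14  72 885] mean [-0.005   0.0009  0.0826] min [-0.0425 -0.0061  0.0681] max [0.0435 0.0085 0.0862] ztop 0.0846 rect [array([0.0005, 0.0011]), array([0.0139, 0.086 ]), np.float64(89.3458)]
[267 113  26  22 334] mean [-0.0968  0.002   0.0483] min [-0.1039 -0.0127  0.0444] max [-0.0813  0.0156  0.055 ] ztop 0.0538 rect [array([-0.0926,  0.0015]), array([0.0282, 0.0227]), np.float64(89.9239)]
[ 259  142   42  121 1813] mean [-0.0117  0.0009  0.0476] min [-0.0726 -0.0238  0.0382] max [0.0782 0.0259 0.055 ] ztop 0.0506 rect [array([ 0.0037, -0.0015]), array([0.0497, 0.1493]), np.float64(82.741)]
[274 254  11   8  60] mean [0.0709 0.0003 0.0515] min [ 0.0633 -0.0063  0.0447] max [0.0775 0.0064 0.055 ] ztop 0.0544 rect [array([0.0704, 0.    ]), array([0.0142, 0.0127]), np.float64(0.1645)]
[ 241  151   28  106 2325] mean [ 0.0133 -0.0344  0.0006] min [-0.0585 -0.0499 -0.0026] max [ 0.09   -0.0153  0.0059] ztop 0.0016 rect [array([ 0.0158, -0.033 ]), array([0.0344, 0.1485]), np.float64(89.6178)]
[ 291  151   26  106 2255] mean [0.0141 0.0346 0.0005] min [-0.0583  0.0161 -0.0029] max [0.0899 0.05   0.006 ] ztop 0.0015 rect [array([0.0158, 0.033 ]), array([0.1481, 0.0339]), np.float64(0.0171)]
```

Emit:
step_arm --pt "-1 -0.14 0.1 1 0 0 0" --pt "-1 0 0 1 0 0 0" --pt "-1 0 0 1 0 0 0" --pt "-1 0 0 1 0 0 0" --pt "-1 0 0 1 0 0 0" --pt "-1 0 0 0.8 0 0 0" --pt "-1 0 0 0.7 0 0 0" --pt "-1 0 0 0.5 0 0 0" --pt "-1 0 0 0.4 0 0 0" --pt "-1 0 0 0 0 0 0"

```text
time: 3.2
position: [0.4512, 0.0063, 0.3486]
tool_rot: [0.778, 0.572, 0.154, 0.207]
ft_force: [0.6, -0.3, 0.0]
grip_width: 0.0871
```

Run:
```python
from h import *
plan([-.014,.0015,.079])
```

```text
gp now desk [-0.0149  0.0041  0.0809] TCP target [0.4521 0.004  0.3472]
rot shares [-0.01 -0.03 -0.  ] | shift shares in current tool [-0.08  0.02  0.08] | in target tool [-0.08  0.02  0.08]
```

Now close gently on the handle.

Emit:
step_arm --pt "-1 -0.1 0 0.08 0 0 0" --pt "1 0 0 0 0 0 0" --pt "1 0 0 0 0 0 0" --pt "1 0 0 0 0 0 0" --pt "1 0 0 0 0 0 0" --pt "1 0 0 0 0 0 0" --pt "1 0 0 0 0 0 0" --pt "1 0 0 0 0 0 0" --pt "1 0 0 0 0 0 0" --pt "1 0 0 0 0 0 0" --squeeze 10

```text
time: 4.2
position: [0.4512, 0.0037, 0.3477]
tool_rot: [0.778, 0.572, 0.155, 0.207]
ft_force: [-0.1, -0.1, -0.6]
grip_width: 0.0227
```

Run:
```python
from h import *
plan([-.014,.0015,.079])
# arc from axle: grip point rel
a0=np.arctan2(38,-75);r=np.hypot(75,38)/1000
prev=None
for i in range(0,19):
    th=i*.1 if i<18 else 1.75
    ax=AX+[0,0,-.0058*th/1.75]
    P=ax+r*np.array([np.cos(a0-th),0,np.sin(a0-th)])
    if prev is not None: print(round(th,2),P.round(4),'tool y',((P-prev)[0]/.025).round(2),'tool z',(-(P-prev)[2]/.025).round(2))
    prev=P
```

```text
gp now desk [-0.0145  0.0017  0.0798] TCP target [0.4521 0.004  0.3472]
rot shares [-0.   -0.03 -0.  ] | shift shares in current tool [0.02 0.02 0.03] | in target tool [0.02 0.02 0.03]
0.1 [-0.0098  0.0024  0.085 ] tool y 0.17 tool z -0.28
0.2 [-0.005   0.0024  0.0915] tool y 0.2 tool z -0.26
0.3 [0.0006 0.0024 0.0975] tool y 0.22 tool z -0.24
0.4 [0.0067 0.0024 0.1029] tool y 0.25 tool z -0.22
0.5 [0.0134 0.0024 0.1076] tool y 0.27 tool z -0.19
0.6 [0.0206 0.0024 0.1117] tool y 0.29 tool z -0.16
0.7 [0.0281 0.0024 0.1151] tool y 0.3 tool z -0.13
0.8 [0.036  0.0024 0.1176] tool y 0.32 tool z -0.1
0.9 [0.0441 0.0024 0.1194] tool y 0.33 tool z -0.07
1.0 [0.0525 0.0024 0.1203] tool y 0.33 tool z -0.04
1.1 [0.0608 0.0024 0.1204] tool y 0.34 tool z -0.0
1.2 [0.0692 0.0024 0.1197] tool y 0.34 tool z 0.03
1.3 [0.0776 0.0024 0.1181] tool y 0.33 tool z 0.06
1.4 [0.0857 0.0024 0.1157] tool y 0.33 tool z 0.1
1.5 [0.0936 0.0024 0.1125] tool y 0.32 tool z 0.13
1.6 [0.1012 0.0024 0.1086] tool y 0.3 tool z 0.16
1.7 [0.1083 0.0024 0.1038] tool y 0.29 tool z 0.19
1.75 [0.1118 0.0024 0.1012] tool y 0.14 tool z 0.1
```

Emit:
step_arm --pt "1 0 0 0 0 0 0" --pt "1 0 0 0 0 0 0" --pt "1 0 0 0 0 0 0" --pt "1 0 0 0 0 0 0" --pt "1 0.17 0.17 -0.28 0 0 0" --pt "1 0 0.2 -0.26 0 0 0" --pt "1 0 0.22 -0.24 0 0 0" --pt "1 0 0.25 -0.22 0 0 0" --pt "1 0 0 0 0 0 0" --pt "1 0 0 0 0 0 0"

```text
time: 5.2
position: [0.4566, 0.0038, 0.3794]
tool_rot: [0.779, 0.572, 0.152, 0.207]
ft_force: [-7.3, -18.4, 1.3]
grip_width: 0.017
```

Run:
```python
from h import *
plan([.0067,.0015,.1035]); print(status.get_obs()['moment'])
```

```text
gp now desk [0.005  0.0027 0.1047] TCP target [0.4575 0.0023 0.3788]
rot shares [-0.03  0.   -0.  ] | shift shares in current tool [-0.05  0.04  0.05] | in target tool [-0.05  0.03  0.05]
[-2.63056657  1.26005375 -1.75075759]
```

I typed an unintended 0.17 sideways in one row (about 18 N lateral); undo that and go on along the arc.

Emit:
step_arm --pt "1 -0.17 0 0 0 0 0" --pt "1 0 0.27 -0.19 0 0 0" --pt "1 0 0.29 -0.16 0 0 0" --pt "1 0 0.3 -0.13 0 0 0" --pt "1 0 0.32 -0.1 0 0 0" --pt "1 0 0.33 -0.07 0 0 0" --pt "1 0 0.33 -0.04 0 0 0" --pt "1 0 0.34 0 0 0 0" --pt "1 0 0 0 0 0 0" --pt "1 0 0 0 0 0 0"

```text
time: 6.2
position: [0.4935, -0.0102, 0.4225]
tool_rot: [0.778, 0.572, 0.154, 0.208]
ft_force: [-1.9, -5.7, -0.9]
grip_width: 0.0151
```

Run:
```python
from h import *
plan([.0608,.0015,.1204]); print(status.get_obs()['moment'])
snap('wrist','w2');snap('scene','s2')
```

```text
gp now desk [0.0615 0.0009 0.1223] TCP target [ 0.4941 -0.0092  0.4205]
rot shares [-0.   -0.02  0.  ] | shift shares in current tool [ 0.04 -0.03  0.08] | in target tool [ 0.05 -0.03  0.08]
[-0.70255082  1.00135092 -0.72312677]
```

View pics/w2.png

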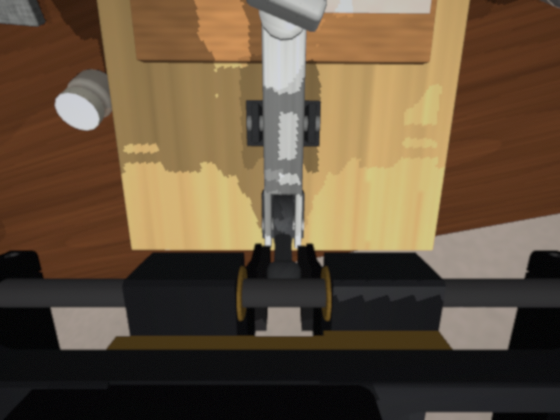

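The handle is held between the fingers at (283,255) and the beam lies clear. I continue to about 1.7 rad.

Emit:
step_arm --pt "1 0 0.31 0.08 0 0 0" --pt "1 0 0.33 0.08 0 0 0" --pt "1 0 0.33 0.1 0 0 0" --pt "1 0 0.32 0.13 0 0 0" --pt "1 0 0.3 0.16 0 0 0" --pt "1 0 0.29 0.19 0 0 0" --pt "1 0 0.06 0.05 0 0 0" --pt "1 0 0 0 0 0 0" --pt "1 0 0 0 0 0 0" --pt "1 0 0 0 0 0 0"

```text
time: 7.3
position: [0.5432, -0.0259, 0.4302]
tool_rot: [0.778, 0.573, 0.155, 0.209]
ft_force: [-3.0, -5.9, 1.2]
grip_width: 0.015
```

Run:
```python
from h import *
plan([.11,.0015,.1025]); print(status.get_obs()['moment'])
```

```text
gp now desk [0.1107 0.0007 0.103 ] TCP target [ 0.5433 -0.0246  0.4296]
rot shares [ 0.01 -0.02  0.01] | shift shares in current tool [ 0.05 -0.02  0.02] | in target tool [ 0.05 -0.02  0.02]
[-0.85390399  0.91007755 -0.71748113]
```

Emit:
step_arm --pt "-0.3 0.04 0 0 0 0 0" --pt "-0.3 0 0 0 0 0 0" --pt "-0.3 0 0 0 0 0 0" --pt "-0.3 0 0 0 0 0 0" --pt "-0.3 0 0 0 0 0 0" --pt "-0.3 0 0 -0.6 0 0 0" --pt "-0.3 0 0 -1 0 0 0" --pt "-0.3 0 0 -1 0 0 0" --pt "-0.3 0 0 -1 0 0 0" --pt "-0.3 0 -1 -0.5 0 0 0"

```text
time: 8.3
position: [0.4747, -0.0032, 0.5103]
tool_rot: [0.777, 0.571, 0.159, 0.212]
ft_force: [-0.1, 0.7, 0.4]
grip_width: 0.0568
```

Emit:
step_arm --pt "-0.3 0 -1 0 0 0 -0.9" --pt "-0.3 0 -1 0 0 0 -0.9" --pt "-0.3 0 -1 0 0 0 -0.9" --pt "-0.3 0 -1 0 0 0 -0.9" --pt "-0.3 0 0 0 0 0 -0.9" --pt "-0.3 0 0 0 0 0 -0.9" --pt "-0.3 0 0 0 0 0 -0.9" --pt "-0.3 0 0 0 0 0 -0.9" --pt "-0.3 0 0 0 0 0 -0.9" --pt "-0.3 0 0 0 0 0 0"

```text
time: 9.3
position: [0.3872, 0.0048, 0.4575]
tool_rot: [0.351, 0.9, 0.02, 0.259]
ft_force: [0.4, 0.9, -0.1]
grip_width: 0.0565
```

Run:
```python
from h import *
plan([-.077,.0015,.12],spin=1.2); o=status.get_obs();print(o['q'],o['ft_force'])
snap('top','t3');snap('scene','s3');snap('wrist','w3')
meas('t3',.06,.1,-.12,-.04)
meas('w3',.06,.1,-.12,-.04)
p,d,z=load('s3');cv2.imwrite('pics/s3c.png',cv2.resize(p[120:300,130:400],None,fx=2.8,fy=2.8)[:,:,::-1])
```

```text
gp now desk [-0.0124 -0.0164  0.2056] TCP target [0.3804 0.0264 0.3512]
rot shares [ 0.03 -0.   -0.5 ] | shift shares in current tool [ 2.64 -0.44  3.42] | in target tool [ 2.67 -0.24  3.42]
[-0.27511755  0.05126154  2.05229445 -0.01978246  0.51308409 -2.65911014] [ 0.37337463  0.90030717 -0.0597138 ]
[305 238  15  15 133] mean [-0.0733  0.0056  0.0807] min [-0.0869 -0.013   0.0602] max [-0.0655  0.024   0.0916] ztop 0.0898 rect [array([-0.0757,  0.0062]), array([0.0365, 0.0158]), np.float64(67.548)]
[341 170  28  54 973] mean [-0.0761 -0.0016  0.0831] min [-0.0922 -0.0206  0.06  ] max [-0.0643  0.0224  0.091 ] ztop 0.0896 rect [array([-0.0788,  0.0013]), array([0.0442, 0.025 ]), np.float64(79.0297)]
```

View pics/s3c.png

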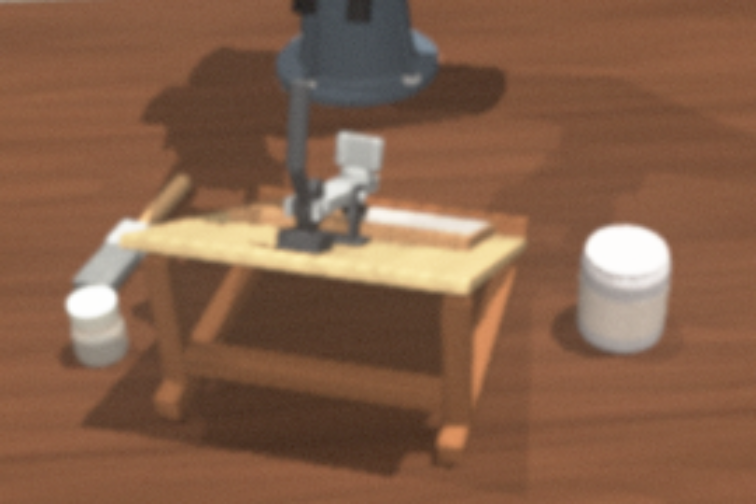

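View pics/w3.png

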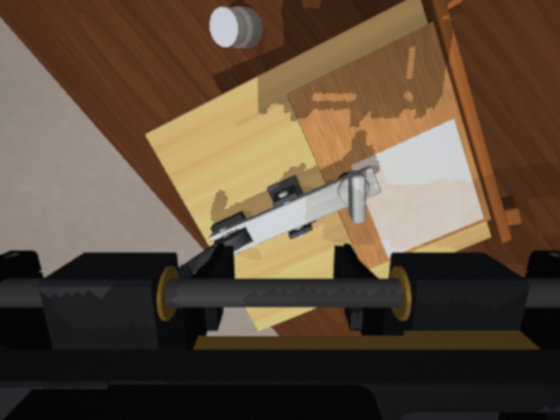

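The scene view shows the lever standing upright at (300,130) in the crop, and the panel, tin and pot in place. I'll measure just the top of the bar for the grip.

Run:
```python
from h import *
for f in('t3','w3'): meas(f,.085,.1,-.12,-.04)
plan([-.077,.0015,.12],spin=1.2)
```

```text
[305 242  15  11  60] mean [-0.0752  0.0053  0.0882] min [-0.0869 -0.013   0.085 ] max [-0.0663  0.0235  0.0916] ztop 0.0905 rect [array([-0.0746,  0.0057]), array([0.0353, 0.0133]), np.float64(67.8333)]
[351 174  15  50 685] mean [-0.0765 -0.0002  0.0884] min [-0.0887 -0.0205  0.085 ] max [-0.0647  0.0224  0.091 ] ztop 0.0897 rect [array([-0.0763,  0.001 ]), array([0.044 , 0.0124]), np.float64(68.5213)]
gp now desk [-0.0126 -0.0164  0.2052] TCP target [0.3804 0.0264 0.3512]
rot shares [ 0.03 -0.01 -0.51] | shift shares in current tool [ 2.64 -0.44  3.41] | in target tool [ 2.67 -0.24  3.41]
```

```bash
cat >> h.py <<'E'
def Rnut(spin):
    cs,sn=np.cos(spin),np.sin(spin)
    return D@Rn.from_rotvec([0,.075,0]).as_matrix()@np.stack([[-sn,cs,0],[cs,sn,0],[0,0,-1]],1)
E
python3 - <<'E'
from h import *
R=Rnut(1.2)
a=Rn.from_rotvec([0,.075,0]).apply([0,0,1])
P=np.array([-.0768,.0012,.0823])
plan(P+.05*a,R); plan(P,R)
E
```

```text
gp now desk [-0.0126 -0.0164  0.2052] TCP target [0.3882 0.0237 0.3695]
rot shares [ 0.24  0.49 -0.51] | shift shares in current tool [ 2.05 -0.17  2.94] | in target tool [1.85 0.07 3.08]
gp now desk [-0.0126 -0.0164  0.2052] TCP target [0.4089 0.0172 0.3244]
rot shares [ 0.24  0.49 -0.51] | shift shares in current tool [ 2.18 -0.25  4.94] | in target tool [1.85 0.07 5.08]
```

Emit:
step_arm --pt "-0.3 0 0 0 0.24 0.49 -0.5" --pt "-0.3 0.7 0 0.5 0 0 0" --pt "-0.3 0.7 0.07 0.8 0 0 0" --pt "-0.3 0.45 0 0.8 0 0 0" --pt "-0.3 0 0 0.8 0 0 0" --pt "-0.3 0 0 0.2 0 0 0" --pt "-0.3 0 0 0 0 0 0" --pt "-0.3 0 0 0 0 0 0" --pt "-0.3 0 0 0 0 0 0" --pt "-0.3 0 0 0 0 0 0"

```text
time: 10.45
position: [0.3885, 0.0236, 0.3693]
tool_rot: [0.322, 0.92, 0.008, 0.223]
ft_force: [0.0, -0.1, -0.2]
grip_width: 0.0566
```

Run:
```python
from h import *
plan([-.0768,.0012,.0823],Rnut(1.2)); print(status.get_obs()['q'])
snap('wrist','w4')
meas('w4',.085,.1,-.12,-.04)
```

```text
gp now desk [-0.0728  0.0013  0.1318] TCP target [0.4089 0.0172 0.3244]
rot shares [ 0.01  0.   -0.  ] | shift shares in current tool [ 0.01 -0.01  1.99] | in target tool [ 0.01 -0.    1.99]
[-0.21626529  0.23899079  2.15715732 -0.12626088  0.29978645 -2.57132454]
[ 275  210   19   64 1151] mean [-0.077  -0.0003  0.0885] min [-0.0886 -0.0206  0.0851] max [-0.0645  0.0224  0.0911] ztop 0.0896 rect [array([-0.0767,  0.0007]), array([0.0432, 0.0119]), np.float64(69.2321)]
```

View pics/w4.png

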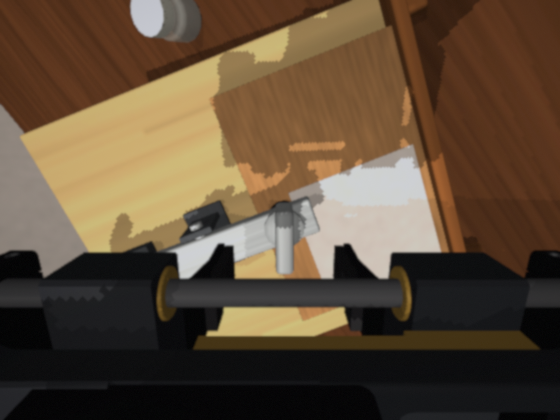

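The bar sits at (285,240), centred and square between the fingers. I descend and grip.

Emit:
step_arm --pt "-0.3 0 0 0.6 0 0 0" --pt "-0.3 0 0 0.6 0 0 0" --pt "-0.3 0 0 0.5 0 0 0" --pt "-0.3 0 0 0.25 0 0 0" --pt "-0.3 0 0 0 0 0 0" --pt "1 0 0 0 0 0 0" --pt "1 0 0 0 0 0 0" --pt "1 0 0 0 0 0 0" --pt "1 0 0 0 0 0 0" --pt "1 0 0 0 0 0 0" --squeeze 30

```text
time: 11.5
position: [0.4086, 0.0174, 0.3248]
tool_rot: [0.322, 0.92, 0.008, 0.222]
ft_force: [0.4, -0.3, -0.4]
grip_width: 0.0242
```

Emit:
step_arm --pt "1 0 0 0 0 0 0" --pt "1 0 0 0 0 0 0" --pt "1 0 0 0 0 0 0" --pt "1 0 0 0 0 0 0.4" --pt "1 0 0 0 0 0 0.5" --pt "1 0 0 0 0 0 0.5" --pt "1 0 0 0 0 0 0.5" --pt "1 0 0 0 0 0 0" --pt "1 0 0 0 0 0 0" --pt "1 0 0 0 0 0 0"

```text
time: 12.5
position: [0.4088, 0.0172, 0.3247]
tool_rot: [0.441, 0.869, 0.037, 0.219]
ft_force: [-0.6, -2.1, 3.0]
grip_width: 0.0116
```

Run:
```python
from h import *
plan([-.0768,.0012,.0823],Rnut(0)); o=status.get_obs();print(o['q'],o['moment'])
```

```text
gp now desk [-0.0767  0.0013  0.0826] TCP target [0.4089 0.0172 0.3244]
rot shares [ 0.   -0.01  6.7 ] | shift shares in current tool [ 0.   -0.    0.01] | in target tool [ 0.   -0.    0.01]
[-0.22177689  0.36901211  2.16559511 -0.21536509  0.16360128 -2.21974466] [-0.2795347   0.0705091  -0.28164012]
```

Emit:
step_arm --pt "1 0 0 0 0 0 0.7" --pt "1 0 0 0 0 0 0.8" --pt "1 0 0 0 0 0 0.8" --pt "1 0 0 0 0 0 0.8" --pt "1 0 0 0 0 0 0.8" --pt "1 0 0 0 0 0 0.8" --pt "1 0 0 0 0 0 0.8" --pt "1 0 0 0 0 0 0.8" --pt "1 0 0 0 0 0 0.5" --pt "1 0 0 0 0 0 0"

```text
time: 13.5
position: [0.4089, 0.0172, 0.3247]
tool_rot: [0.79, 0.572, 0.133, 0.178]
ft_force: [-1.1, -3.4, 3.7]
grip_width: 0.0114
```

Run:
```python
from h import *
plan([-.0768,.0012,.0823],Rnut(0)); o=status.get_obs();print(o['q'],o['moment'])
```

```text
gp now desk [-0.0767  0.0013  0.0826] TCP target [0.4089 0.0172 0.3244]
rot shares [-0.  -0.  -0.1] | shift shares in current tool [-0.   -0.    0.01] | in target tool [-0.   -0.    0.01]
[-0.22173233  0.36907419  2.16560666 -0.21570642  0.16349101 -1.27029041] [-0.50873613  0.01228668 -0.32712277]
```

Turned to in-line. I hold for the 0.2 s, release, retreat along the nut axis and check.

Emit:
step_arm --pt "1 0 0 0 0 0 0" --pt "1 0 0 0 0 0 0" --pt "-0.3 0 0 0 0 0 0" --pt "-0.3 0 0 0 0 0 0" --pt "-0.3 0 0 0 0 0 0" --pt "-0.3 0 0 0 0 0 0" --pt "-0.3 0 0 -0.4 0 0 0" --pt "-0.3 0 0 -0.9 0 0 0" --pt "-0.3 0 0 -1 0 0 0" --pt "-0.3 0 0 -1 0 0 0"

```text
time: 14.5
position: [0.3737, 0.0283, 0.3999]
tool_rot: [0.79, 0.572, 0.133, 0.177]
ft_force: [1.1, -0.5, 0.8]
grip_width: 0.0558
```

Emit:
step_arm --pt "-0.3 0 0 -1 0 0 0" --pt "-0.3 0 0 -1 0 0 0" --pt "-0.3 0 0 -0.5 -0.5 0 0" --pt "-0.3 0 0 0 0 0 0" --pt "-0.3 0 0 0 0 0 0" --pt "-0.3 0 0 0 0 0 0" --pt "-0.3 0 0 0 0 0 0" --pt "-0.3 0 0 0 0 0 0" --pt "-0.3 0 0 0 0 0 0" --pt "-0.3 0 0 0 0 0 0"

```text
time: 15.5
position: [0.3489, 0.036, 0.455]
tool_rot: [0.783, 0.567, 0.152, 0.205]
ft_force: [-0.2, 0.6, 0.2]
grip_width: 0.0566
```

Run:
```python
from h import *
plan([.11,.0012,.17])
snap('wrist','w5');snap('top','t5')
meas('w5',.085,.1,-.12,-.04)
meas('w5',.10,.15,0.02,.16)
meas('t5',.10,.15,0.02,.16)
```

```text
gp now desk [-0.0549  0.0011  0.2263] TCP target [ 0.511  -0.0148  0.488 ]
rot shares [-0.05  0.   -0.1 ] | shift shares in current tool [0.1  6.56 2.21] | in target tool [0.   6.55 2.25]
[277 161  13  47 567] mean [-0.0779  0.0011  0.0886] min [-0.0988 -0.0047  0.085 ] max [-0.0555  0.0066  0.0924] ztop 0.0902 rect [array([-0.0771,  0.0008]), array([0.0112, 0.0432]), np.float64(89.4973)]
[334 181   8   9  53] mean [0.1092 0.0018 0.1256] min [ 0.1025 -0.0053  0.1009] max [0.1144 0.009  0.1368] ztop 0.1347 rect [array([0.1076, 0.0021]), array([0.0134, 0.0116]), np.float64(74.4362)]
```

View pics/w5.png

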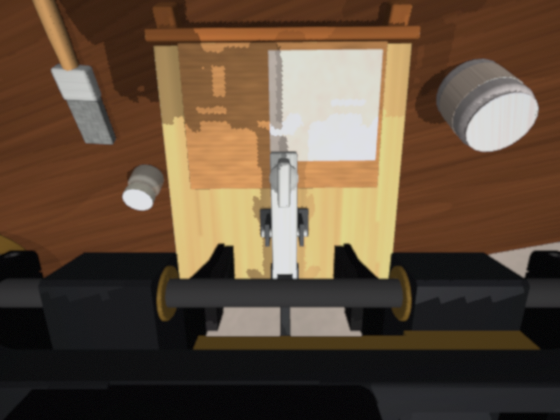

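The bar is now in line with the beam (the rectangle's angle reads 89.5°, so the nut is about 0.01 rad). The lever is still open with its tip at (337,185). Next I return to the handle.

Emit:
step_arm --pt "-0.3 0 0.6 0 0 0 -0.1" --pt "-0.3 0 1 0 0 0 0" --pt "-0.3 0 1 0 0 0 0" --pt "-0.3 0 1 0 0 0 0" --pt "-0.3 0 1 0 0 0 0" --pt "-0.3 0 1 0 0 0 0" --pt "-0.3 0 1 0.4 0 0 0" --pt "-0.3 0 0 0.8 0 0 0" --pt "-0.3 0 0 0.8 0 0 0" --pt "-0.3 0 0 0 0 0 0"

```text
time: 16.6
position: [0.5093, -0.0148, 0.4909]
tool_rot: [0.78, 0.572, 0.149, 0.204]
ft_force: [-0.6, 0.0, 0.1]
grip_width: 0.0565
```

Run:
```python
from h import *
plan([.11,.0014,.1035])
```

```text
gp now desk [0.108  0.0005 0.1733] TCP target [ 0.5428 -0.0246  0.4305]
rot shares [-0.09  0.01 -0.  ] | shift shares in current tool [0.03 0.03 2.79] | in target tool [ 0.03 -0.    2.79]
```

Emit:
step_arm --pt "-0.3 0.03 0.03 0.8 -0.09 0 0" --pt "-0.3 0 0 0.8 0 0 0" --pt "-0.3 0 0 0.8 0 0 0" --pt "-0.3 0 0 0.4 0 0 0" --pt "1 0 0 0 0 0 0" --pt "1 0 0 0 0 0 0" --pt "1 0 0 0 0 0 0" --pt "1 0 0 0 0 0 0" --pt "1 0 0 0 0 0 0" --pt "1 0 0 0 0 0 0" --squeeze 12

```text
time: 17.6
position: [0.5434, -0.0246, 0.4337]
tool_rot: [0.778, 0.571, 0.155, 0.211]
ft_force: [-1.3, -5.1, 0.8]
grip_width: 0.0164
```

Emit:
step_arm --pt "1 0 0 0 0 0 0" --pt "1 0 0 0 0 0 0" --pt "1 0 -0.29 -0.19 0 0 0" --pt "1 0 -0.3 -0.16 0 0 0" --pt "1 0 -0.32 -0.13 0 0 0" --pt "1 0 -0.33 -0.1 0 0 0" --pt "1 0 -0.33 -0.06 0 0 0" --pt "1 0 -0.34 -0.03 0 0 0" --pt "1 0 0 0 0 0 0" --pt "1 0 0 0 0 0 0"

```text
time: 18.6
position: [0.4964, -0.0104, 0.425]
tool_rot: [0.778, 0.571, 0.156, 0.213]
ft_force: [-4.1, -4.9, 5.9]
grip_width: 0.0148
```

Run:
```python
from h import *
plan([.0608,.0015,.1204]); print(status.get_obs()['moment'])
```

```text
gp now desk [0.067  0.0009 0.123 ] TCP target [ 0.4941 -0.0092  0.4205]
rot shares [ 0.08  0.01 -0.  ] | shift shares in current tool [ 0.02 -0.18  0.1 ] | in target tool [ 0.02 -0.18  0.1 ]
[-0.98342801  0.22707953 -0.65671704]
```

Emit:
step_arm --pt "1 0 -0.18 0.08 0 0 0" --pt "1 0 -0.34 0 0 0 0" --pt "1 0 -0.33 0.04 0 0 0" --pt "1 0 -0.33 0.07 0 0 0" --pt "1 0 -0.32 0.1 0 0 0" --pt "1 0 -0.3 0.13 0 0 0" --pt "1 0 -0.29 0.16 0 0 0" --pt "1 0 -0.27 0.19 0 0 0" --pt "1 0 0 0 0 0 0" --pt "1 0 0 0 0 0 0"

```text
time: 19.6
position: [0.4571, 0.0021, 0.3771]
tool_rot: [0.778, 0.571, 0.155, 0.211]
ft_force: [-0.2, -5.5, -1.5]
grip_width: 0.0147
```

Run:
```python
from h import *
plan([.0067,.0015,.1029]); print(status.get_obs()['moment'])
```

```text
gp now desk [0.0067 0.0011 0.1022] TCP target [0.4578 0.0022 0.3783]
rot shares [ 0.05  0.01 -0.01] | shift shares in current tool [ 0.01  0.04 -0.03] | in target tool [ 0.01  0.04 -0.03]
[-0.71521573  0.35111132 -0.52432004]
```

Emit:
step_arm --pt "1 0 -0.25 0.2 0 0 0" --pt "1 0 -0.22 0.24 0 0 0" --pt "1 0 -0.2 0.26 0 0 0" --pt "1 0 -0.17 0.28 0 0 0" --pt "1 0 0 0 0 0 0" --pt "1 0 0 0.08 0 0 0" --pt "1 0 0 0.08 0 0 0" --pt "1 0 0 0 0 0 0" --pt "1 0 0 0 0 0 0" --pt "1 0 0 0 0 0 0"

```text
time: 20.6
position: [0.453, 0.0034, 0.3432]
tool_rot: [0.778, 0.57, 0.156, 0.212]
ft_force: [-7.2, -5.7, 11.7]
grip_width: 0.0148
```

Run:
```python
from h import *
plan([-.014,.0015,.078]); print(status.get_obs()['moment'])
```

```text
gp now desk [-0.0137  0.0012  0.075 ] TCP target [0.4525 0.0038 0.3464]
rot shares [ 0.06  0.   -0.01] | shift shares in current tool [ 0.01  0.04 -0.12] | in target tool [ 0.01  0.04 -0.12]
[-0.83423809  0.38371481 -0.65017695]
```

The lever resists with about 12 N at the end stop, so it looks closed. I release, retreat and check.

Emit:
step_arm --pt "-0.3 0 0 0 0 0 0" --pt "-0.3 0 0 0 0 0 0" --pt "-0.3 0 0 0 0 0 0" --pt "-0.3 0 0 0 0 0 0" --pt "-0.3 0 0 0 0 0 0" --pt "-0.3 0 0 -0.4 0 0 0" --pt "-0.3 0 0 -0.9 0 0 0" --pt "-0.3 0 0 -1 0 0 0" --pt "-0.3 0 0 -1 0 0 0" --pt "-0.3 0 0 -1 0 0 0"

```text
time: 21.6
position: [0.4004, 0.0204, 0.4358]
tool_rot: [0.778, 0.571, 0.155, 0.211]
ft_force: [0.8, 0.1, -0.7]
grip_width: 0.0566
```

Emit:
step_arm --pt "-0.3 0 0 -1 0 0 0" --pt "-0.3 0 0 -1 0 0 0" --pt "-0.3 0 0 -1 0 0 0" --pt "-0.3 0 0 -0.8 0 0 0" --pt "-0.3 0 0 -0.3 0 0 0" --pt "-0.3 0 0 0 0 0 0" --pt "-0.3 0 0 0 0 0 0" --pt "-0.3 0 0 0 0 0 0" --pt "-0.3 0 0 0 0 0 0" --pt "-0.3 0 0 0 0 0 0"

```text
time: 22.6
position: [0.3523, 0.0354, 0.5225]
tool_rot: [0.778, 0.571, 0.154, 0.21]
ft_force: [0.2, 0.8, -0.0]
grip_width: 0.0568
```

Run:
```python
from h import *
snap('wrist','w6');snap('top','t6'); snap('scene','s6')
meas('w6'); print(status.get_obs()['ft_force'])
print('panel/desk before/after (w1,w6)')
for f in('w1','w6'):
    p,d,z=load(f); Q=todesk(world(d,z)); s=(d>0)&(Q[...,2]>.008)&(Q[...,2]<.016)&(abs(Q[...,1])<.13)&(Q[...,0]>-.21)&(Q[...,0]<-.03)
    s=cv2.morphologyEx(s.astype(np.uint8),cv2.MORPH_OPEN,np.ones((3,3)))>0
    q=Q[s]; print(f,np.percentile(q,[1,99],axis=0).round(4).tolist(), np.median(q[:,2]))
    s=(d>0)&(Q[...,2]>.05)&(Q[...,2]<.09)&(abs(Q[...,1])<.006); qq=Q[s]
    for a,b in((-.04,-.02),(-.02,0),(0,.02)):
        k=(qq[:,0]>a)&(qq[:,0]<b)&(qq[:,2]>.07);print(a,qq[k,2].mean().round(4))
```

```text
[278 114  12  42 460] mean [-0.0801  0.0011  0.084 ] min [-0.1011 -0.0045  0.0803] max [-0.0581  0.0074  0.0868] ztop 0.0852 rect [array([-0.0796,  0.0014]), array([0.0118, 0.0431]), np.float64(89.6625)]
[277 169  13  69 836] mean [-0.0052  0.0008  0.0825] min [-0.0425 -0.0062  0.0681] max [0.0433 0.0079 0.0858] ztop 0.0845 rect [array([0.0004, 0.001 ]), array([0.0141, 0.0858]), np.float64(89.7339)]
[-0.13256803  0.61087417 -0.3145132 ]
panel/desk before/after (w1,w6)
w1 [[-0.2087, -0.1062, 0.0107], [-0.0618, 0.1091, 0.0146]] 0.012680830556582654
-0.04 0.0836
-0.02 0.0837
0 0.0836
w6 [[-0.2087, -0.1062, 0.0107], [-0.0617, 0.1091, 0.0147]] 0.012664368184337728
-0.04 0.0835
-0.02 0.0836
0 0.0838
```

View pics/w6.png

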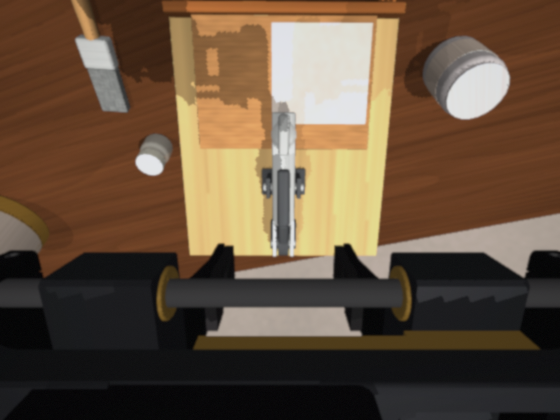

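View pics/s6.png

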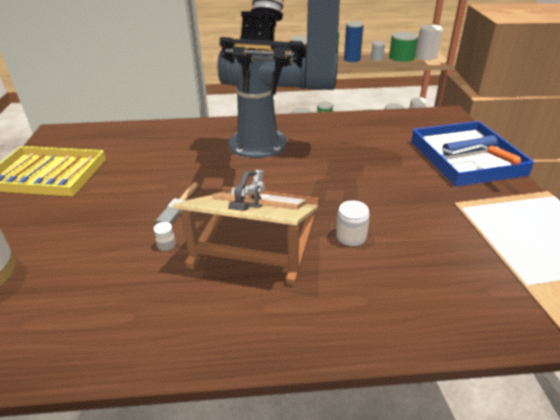

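The handle lies along the beam in (283,170)–(283,238) with the same height profile as at the start, so the lever is closed. The nut bar at (284,135) is in line at 89.7°. The panel edges are unchanged to 0.1 mm, the tin, pot and brush are where they were, and the arm is clear.

```bash
python3 -c "
from rig import robot
print(robot.hand_in())"
```

```text
the job is handed in; nothing more can be done
None
```

I flipped the lever open to about 1.7 rad, turned the nut clockwise from about -1.2 rad until its bar was in line with the beam, and flipped the lever closed. I then backed the arm off and handed the job in at about 23 s.

**Last checks, from the wrist camera's depth:**
- **Lever:** the handle's height along the beam is within 0.2 mm of its closed starting profile, and it met the stop at about 12 N.
- **Nut:** the bar is in line with the beam to within about 0.01 rad.
- **Panel:** its edges are unchanged to 0.1 mm.
- **Tin, pot and brush:** they look undisturbed in the pictures; I did not measure them.
- **Arm:** it is well clear, with under 1 N on the wrist.

**Not measured:** the foot's pressing force. I infer it from the nut and lever positions.

**One slip:** an unintended 4 mm sideways command early in the first lever swing gave a brief side force of about 20 N on the wrist. I reversed it at once and saw no lasting effect.

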